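# Fold away the long bench rule in the cutting-die store

### The arm

A 6-joint arm with a two-finger parallel gripper is mounted at the origin on the work surface. World frame = base frame: x ahead of the robot, y to its left, z up, the work surface at z = 0. Lengths are in m, angles in rad, forces in N, time in s.
With the tool pointing down it reaches from about 0.275 to 0.875 m from the base axis. Payload 12.5 kg.
Tool frame: the origin (TCP) lies on the centre line of the jaws, within the pads' length; the fingertips stand 8 mm ahead of it and the grasp point (between the pads) lies 11 mm behind it; z points along the fingers, y is the line along which they close (so a half turn about z gives the same grasp; the last joint's range is limited). The gripper opens to 85 mm and grips with 20 to 120 N. Pads are 22 mm wide; open, the fingers measure 114 mm over their backs; the gripper's body (76 mm by 85 mm) begins 54 mm behind the grasp point. The pads swing forward as they close: fully open they stand 13 mm farther back than shut.
Start: joints at [-1.348, 0.351, 1.652, -0, 1.139, -0.085], TCP at [0.167, -0.524, 0.214] pointing down, gripper open.
Joint ranges: [-2.75, 2.75], [-0.79, 2.1], [0.01, 2.65], [-1.57, 4.71], [0.07, 3.14], [-2.87, 2.87]. Speed limits (rad/s): [2.22, 2.22, 2.79, 3.14, 3.14, 3.14].

### API

Orientations are given as a 3x3 rotation matrix whose columns are the frame's x, y, z axes.
In Python, from station import ctrl, optics gives the robot as it stands.
- The arm moves only by the tool step_arm, never from a script. Its argument "rows" is a list of rows, each an object of numbers: "grip": the finger opening in cm, from 0 to 8.54; "tx", "ty", "tz": the shift along the world's x, y, z in cm; "ax", "ay", "az": the turn, a rotation vector about the world's x, y, z in rad. In form: [{"grip": .., "tx": .., "ty": .., "tz": .., "ax": .., "ay": .., "az": ..}, ...]. A call has exactly 10 rows; each row shifts and turns the commanded pose from where the row before left it; what a row does not reach is not made up. A row lasts 1/8 s, in which the tool goes at most 62.5 mm and 10.7 degrees, less where a joint would pass 70% of its speed; a pose out of reach is approached as far as the arm can. A call with a gripper value outside its range is refused whole. The fingers move at their own pace and stop on an object; "newtons" is the grip in N (left out, the last holds). Time passes only in rows, so rows that do not move let the fingers close, or fill a call up. It gives the time, the measured TCP pose, the force, the opening and the grip force at its end, in the units of the state.
- ctrl.observe(): the state, without advancing time (a new reading comes with each control period).
- optics.read_camera(name): name is "scene" or "top"; returns the picture (420x560x3 uint8, red, green, blue); there is no depth.
- optics.calibration(name): a dict with "mtx" (3x3 intrinsics, pixels), "k1" (the pictures are not rectified: a ray, as slopes to the right and down, at radius r is drawn at 1 + k1 r^2 times it, then the intrinsics apply), "pose" (4x4, takes a point from camera to world coordinates). Camera axes: x right, y down, z forward; pixel columns grow to the right and rows downward; lengths in m; the calibration is good to about 2 mm. A picture is of the moment at which its call begins. calibration takes no time and is no camera call.
- ctrl.job_done(): hands the job in; it is judged then, once.
The state is a dict: "clock": time; "joint_positions": joint angles; "dq": joint speeds; "tau": joint torques, N m; "tcp_pos": TCP position; "eef_rot": TCP orientation; "force": force on the tool from outside, world axes, zero at the start; "torque": the same for the moment, N m; "gripper_width": finger opening in m; "grip_force": force on a finger pad.
Only numpy, scipy, OpenCV 4.12 (cv2) and the standard library are available. Lean on these libraries where they do the work, as an engineer would, in place of code of your own. Each camera call takes 0.05 s, during which the arm holds its last target. There are 200 camera calls.

### The job

Fold up the long three-leaf wooden rule on the bench so that the dies can be laid out: first fold its end leaf fully back over its middle leaf, and only then swing the two together until they lie over the fixed leaf. The short two-leaf rule beside it is still in use: leave it as it stands.

Things in the scene. Friction and masses are not known exactly. Their poses are not given: they have to be found in the camera images.
- long_rule: Long folding rule of pale wood, three leaves 26 mm wide and 6 mm thick, the lowest screwed to a plywood strip fixed to the bench. Origin: on the vertical hinge axis of fixed and middle leaf, at bench height; z up, the fixed leaf runs from it along +y. Leaf tops above the bench: fixed 24 mm, middle 31, end 38; leaves pass over one another.
- middle_leaf (a joint): Angle of the middle leaf in rad: 0 = folded, lying over the fixed leaf (a stop); it grows as the leaf opens, counter-clockwise seen from above. The leaf stays where it is left; turning its hinge takes about 0.4 N m.
- end_leaf (a joint): Angle of the end leaf relative to the middle leaf in rad: 0 = folded, lying back over the middle leaf (a stop); it grows as the leaf opens, clockwise seen from above relative to the middle leaf. Its vertical hinge is under the middle knob. The leaf stays where it is left; turning its hinge takes about 0.1 N m, less than the middle leaf's.
- middle_knob (a point): Centre of the upright round wooden knob at the outer end of the middle leaf, 125 mm from the first hinge, exactly on the hinge axis of the end leaf. Knob 18 mm in diameter, 44 mm tall, from 38 to 82 mm above the bench; this point is 60 mm above the bench. It spins freely on its pin, so a gripper holding it need not turn with the leaf.
- end_knob (a point): Centre of the upright round wooden knob at the free end of the end leaf, 95 mm from the middle knob's axis. Knob 18 mm in diameter, 44 mm tall, from 38 to 82 mm above the bench; this point is 60 mm above the bench. It spins freely on its pin, so a gripper holding it need not turn with the leaf.
- short_knob (a point): Centre of the only knob of the short folding rule, which has just one movable leaf (95 mm long) on its fixed leaf. Knob 18 mm in diameter, from 31 to 75 mm above the bench; this point is 53 mm above the bench. To be left alone.
Mind the look-alikes: they are no part of the job. What is shaped like the long_rule but green is not meant.

How it is judged:
On the way:
1. the end leaf is folded back over the middle leaf while the middle leaf is still open (value of joint end_leaf below 0.18 rad and value of joint middle_leaf above 0.6 rad), for 0.2 s.
At the end, for the whole second after the job is handed in: End leaf and middle leaf of the long rule both folded to within 0.18 rad (about 10 degrees) of lying over the fixed leaf, at rest and released (value of joint each of end_leaf, middle_leaf below 0.18 rad and velocity of joint middle_leaf between -0.1 and 0.1 rad/s and velocity of joint end_leaf between -0.1 and 0.1 rad/s); the robot touches nothing.
It fails at once if the middle leaf is swung most of the way (below 0.6 rad) while the end leaf is still open (above 0.35 rad) (value of joint middle_leaf below 0.6 rad and value of joint end_leaf above 0.35 rad).
It fails at once if the knob of the short rule is moved by more than 15 mm (distance of short_knob from where it was at the start of the episode above 0.015 m).
It also fails if it takes over 53 s, if anything falls off the work surface, if the arm or the gripper's body presses on something with over 40 N, if the wrist force passes 120 N, or if a joint passes its speed limit or range.

## Working session

There is one attempt and no reset: what is moved stays moved. The work goes in short steps, Python scripts to look and compute and a tool call to move; the robot and the scene stay as the last step left them, time stands still between calls to the robot, and variables do not carry over. Pictures are saved under pics/ and viewed, at most 10 in all, crops included, and the job is handed in when it is done.

Besides the shell and the picture viewer there is one more tool, called after "Emit:" by a JSON object that holds its "op" and its "data". step_arm: Moves the arm, as the interface text tells. Its arguments: {"type":"object","properties":{"rows":{"type":"array","items":{"type":"object","properties":{"grip":{"type":"number"},"tx":{"type":"number"},"ty":{"type":"number"},"tz":{"type":"number"},"ax":{"type":"number"},"ay":{"type":"number"},"az":{"type":"number"}}}},"newtons":{"type":"number"}},"required":["rows"]}

```bash
mkdir -p pics; ls
cat > h.py <<'E'
import numpy as np, cv2
from station import ctrl, optics
def ray(name,u,v):
    c=optics.calibration(name);K=np.array(c["mtx"]);P=np.array(c["pose"])
    d=np.array([(u-K[0,2])/K[0,0],(v-K[1,2])/K[1,1]]);s=d.copy()
    for _ in range(30): s=d/(1+c["k1"]*(s@s))
    return P[:3,3],P[:3,:3]@np.array([s[0],s[1],1.])
def onz(name,u,v,z):
    o,d=ray(name,u,v); return (o+d*(z-o[2])/d[2]).round(4)
def proj(name,p):
    c=optics.calibration(name);K=np.array(c["mtx"]);P=np.array(c["pose"])
    q=P[:3,:3].T@(np.array(p)-P[:3,3]);s=q[:2]/q[2];s=s*(1+c["k1"]*(s@s))
    return (K[:2,:2]@s+K[:2,2]).round(1)
E
python3 - <<'E'
from h import *
for n in("top","scene"):
    cv2.imwrite(f"pics/{n}0.png",optics.read_camera(n)[:,:,::-1]); print(np.array(optics.calibration(n)["pose"]).round(2))
print(ctrl.observe())
E
```

```text
pics
[[-0.08 -0.97  0.24  0.51]
 [-1.    0.08 -0.02 -0.  ]
 [-0.   -0.24 -0.97  0.92]
 [ 0.    0.    0.    1.  ]]
[[ 0.39  0.73 -0.57  1.08]
 [ 0.92 -0.3   0.25 -0.16]
 [ 0.01 -0.62 -0.79  0.61]
 [ 0.    0.    0.    1.  ]]
{'clock': 0.1, 'joint_positions': array([-1.34759544e+00,  3.51216011e-01,  1.65233620e+00, -9.92580537e-07,
        1.13908868e+00, -8.46212334e-02]), 'dq': array([ 1.59205652e-04, -6.10075874e-04, -2.79849704e-03,  9.00643351e-04,
        9.50360681e-05, -1.06082112e-03]), 'tau': array([-4.74847707e-05, -5.06834400e+01, -2.91877162e+01, -9.21904370e-05,
        2.66508505e-03,  1.89690098e-05]), 'tcp_pos': array([ 0.16658682, -0.52384701,  0.21330291]), 'eef_rot': array([[ 9.52995576e-01,  3.02984123e-01, -2.32909135e-04],
       [ 3.02984200e-01, -9.52995032e-01,  1.02203646e-03],
       [ 8.76995727e-05, -1.04456402e-03, -9.99999451e-01]]), 'force': array([-0.15070276, -0.22297136,  0.45289463]), 'torque': array([0.0036209 , 0.03467891, 0.02104432]), 'grip_force': 0.0, 'gripper_width': 0.08546388726012928}
```

View pics/top0.png

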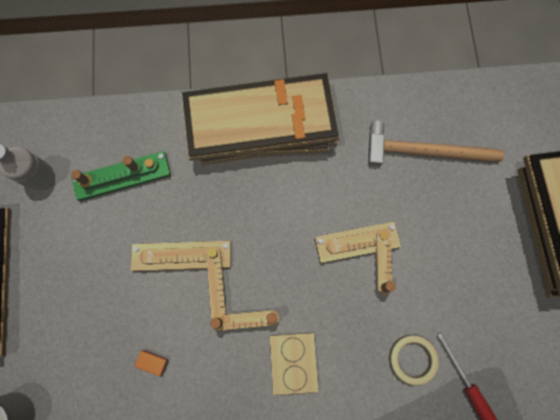

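View pics/scene0.png

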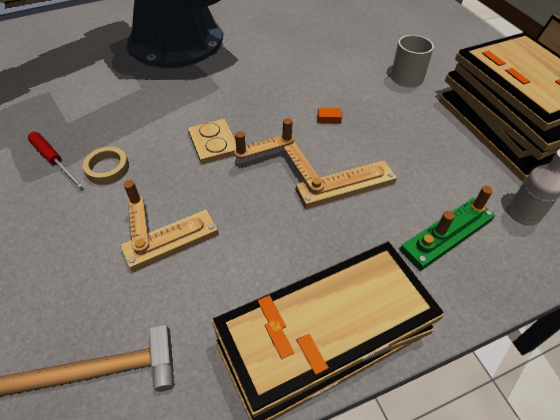

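The top picture shows the long rule's hinge at about (213,254), the middle knob at (217,322) and the end knob at (272,318). The short rule's knob is at (388,286), and the green look-alike is at the upper left. In the scene view the long rule's knobs are at (287,130) and (240,143). Next I'll measure the knobs.

Run:
```python
from h import *
ims={n:cv2.imread(f"pics/{n}0.png") for n in("top","scene")}
a=cv2.resize(ims["top"][225:345,120:300],None,fx=4,fy=4,interpolation=2)
b=cv2.resize(ims["scene"][110:210,225:405],None,fx=4,fy=4,interpolation=2)[:,:720]
cv2.imwrite("pics/c1.png",np.vstack([a[:,:],]));cv2.imwrite("pics/c2.png",b)
for n,im in ims.items():
    h=cv2.cvtColor(im,cv2.COLOR_BGR2HSV)
    m=cv2.inRange(h,(2,110,30),(14,255,150))
    k,l,s,c=cv2.connectedComponentsWithStats(m)
    for i in range(1,k):
        if s[i,4]>25: print(n,s[i],c[i].round(1))
```

```text
top [ 248    0  228   15 1245] [345.    4.6]
top [127  12  14  13  33] [133.7  17.7]
top [79 15  9 10 27] [83.6 19.5]
top [58 17  9 11 33] [61.9 21.8]
top [  5  19  44  12 162] [25.6 24. ]
top [49 20  9  7 26] [53.1 22.9]
top [123 157   9   8  52] [127.3 160.1]
top [ 72 171   9   8  57] [ 76.  174.3]
top [385 281  10  10  74] [389.5 285.8]
top [267 313  10  11  70] [271.4 317.9]
top [211 319  10  10  75] [215.4 323.1]
top [142 351  25  25  72] [158.1 361.2]
scene [479   0  64  36 710] [514.5  16.2]
scene [482  52  23  14  37] [492.1  59.6]
scene [505  70  25  14  37] [516.8  77.7]
scene [318 108  24  16 166] [328.9 119.4]
scene [283 118   9  23 172] [286.7 128.5]
scene [235 131  11  27 206] [239.9 143.3]
scene [124 180  16  24 221] [131.5 191.2]
scene [474 186  19  23 225] [482.8 197. ]
scene [309 189  14   5  33] [314.7 190.7]
scene [437 211  17  23 217] [444.8 222.2]
scene [135 248  13   6  34] [141.2 250.9]
scene [133 360  18   9  51] [141.5 364.8]
scene [ 63 362  15   4  27] [ 70.8 363.8]
scene [312 362  17  13  38] [320.8 369.6]
scene [116 366  16   6  30] [123.1 368.4]
scene [ 91 369  27   9  60] [102.9 373.2]
scene [ 75 375  14   6  38] [ 80.8 377.8]
scene [ 45 378  29   9  76] [ 58.3 381.8]
scene [  0 385  36  11  94] [ 17.9 389.7]
```

View pics/c1.png

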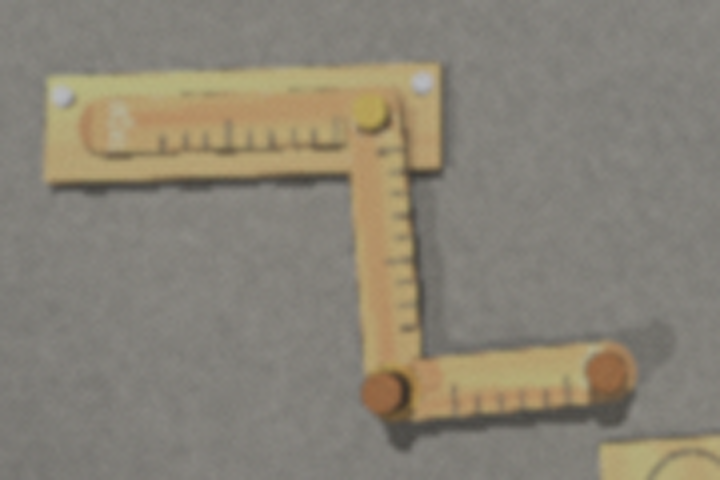

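View pics/c2.png

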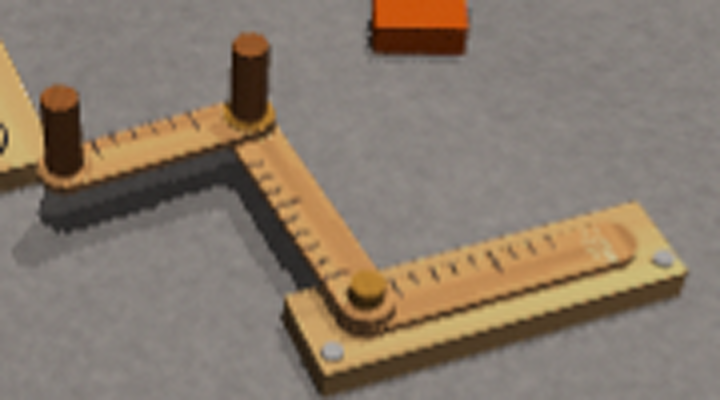

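The crops show the knob tops in the top view at (216,323) and (271.7,318), with the brass hinge at (213,253). In the scene view the same points are at (287.5,120), (239.5,134) and (316.5,180.5).

Run:
```python
from h import *
f=lambda u,v,x,y:(u/4+x-.37,v/4+y-.37)
def tri(t,s):
    o1,d1=ray("top",*t);o2,d2=ray("scene",*s)
    k=np.linalg.lstsq(np.c_[d1,-d2],o2-o1,rcond=None)[0]
    a,b=o1+k[0]*d1,o2+k[1]*d2; return ((a+b)/2).round(4),np.linalg.norm(a-b).round(4)
T={"mid":(f(384,393,120,225),f(251,41,225,110)),"end":(f(607,372,120,225),f(59,97,225,110)),"hinge":(f(372,112,120,225),f(367,283,225,110))}
P={}
for k,(t,s) in T.items():
    z=.036 if k=="hinge" else .082
    P[k]=onz("top",*t,z); print(k,tri(t,s),P[k],onz("scene",*s,z))
# fixed-leaf direction from plywood lower/left edges
a=onz("top",*f(47,76,120,225),.018);b=onz("top",*f(441,64,120,225),.018)
c=onz("top",*f(46,184,120,225),.018);d=onz("top",*f(441,170,120,225),.018)
print("strip",a,b,c,d)
u=(a-b+c-d)[:2];fa=np.arctan2(u[1],u[0])
m=(P["mid"]-P["hinge"])[:2];e=(P["end"]-P["mid"])[:2]
A=lambda v:np.arctan2(v[1],v[0])
print(np.linalg.norm(m),np.linalg.norm(e),fa,(A(m)-fa)%(6.283),((A(m)+np.pi)-A(e))%6.283)
```

```text
mid (array([0.5046, 0.1012, 0.0838]), np.float64(0.0043)) [0.5039 0.0993 0.082 ] [0.5031 0.1042 0.082 ]
end (array([0.5054, 0.0068, 0.082 ]), np.float64(0.0033)) [0.505  0.0053 0.082 ] [0.5059 0.0084 0.082 ]
hinge (array([0.6287, 0.1051, 0.0413]), np.float64(0.0033)) [0.6289 0.1042 0.036 ] [0.6249 0.1093 0.036 ]
strip [0.6605 0.2578 0.018 ] [0.6514 0.0729 0.018 ] [0.61   0.2586 0.018 ] [0.6018 0.0757 0.018 ]
0.12509600313359337 0.0940064359498859 1.5237945361857659 1.6567927499537776 1.5982746729830823
```

Emit:
{"op": "step_arm", "data": {"rows": [{"grip": 5, "tx": 3.4, "ty": 5.3, "tz": -0.8}, {"grip": 5, "tx": 3.4, "ty": 5.3, "tz": -0.8}, {"grip": 5, "tx": 3.4, "ty": 5.3, "tz": -0.8}, {"grip": 5, "tx": 3.4, "ty": 5.3, "tz": -0.8}, {"grip": 5, "tx": 3.4, "ty": 5.3, "tz": -0.8}, {"grip": 5, "tx": 3.4, "ty": 5.3, "tz": -0.8}, {"grip": 5, "tx": 3.4, "ty": 5.3, "tz": -0.8}, {"grip": 5, "tx": 3.4, "ty": 5.3, "tz": -0.8}, {"grip": 5, "tx": 3.4, "ty": 5.3, "tz": -0.8}, {"grip": 5, "tx": 3.4, "ty": 5.3, "tz": -0.8}], "newtons": 30}}

```text
validation failed for argument at $.ro...
```

Emit:
{"op": "step_arm", "data": {"rows": [{"grip": 5, "tx": 3.4, "ty": 5.3, "tz": -0.8, "ax": 0, "ay": 0, "az": 0}, {"grip": 5, "tx": 3.4, "ty": 5.3, "tz": -0.8, "ax": 0, "ay": 0, "az": 0}, {"grip": 5, "tx": 3.4, "ty": 5.3, "tz": -0.8, "ax": 0, "ay": 0, "az": 0}, {"grip": 5, "tx": 3.4, "ty": 5.3, "tz": -0.8, "ax": 0, "ay": 0, "az": 0}, {"grip": 5, "tx": 3.4, "ty": 5.3, "tz": -0.8, "ax": 0, "ay": 0, "az": 0}, {"grip": 5, "tx": 3.4, "ty": 5.3, "tz": -0.8, "ax": 0, "ay": 0, "az": 0}, {"grip": 5, "tx": 3.4, "ty": 5.3, "tz": -0.8, "ax": 0, "ay": 0, "az": 0}, {"grip": 5, "tx": 3.4, "ty": 5.3, "tz": -0.8, "ax": 0, "ay": 0, "az": 0}, {"grip": 5, "tx": 3.4, "ty": 5.3, "tz": -0.8, "ax": 0, "ay": 0, "az": 0}, {"grip": 5, "tx": 3.4, "ty": 5.3, "tz": -0.8, "ax": 0, "ay": 0, "az": 0}], "newtons": 30}}

```text
clock: 1.35
tcp_pos: [0.5022, -0.0002, 0.1347]
eef_rot: [[0.953, 0.303, -0.0], [0.303, -0.953, -0.0], [-0.0, 0.0, -1.0]]
force: [1.1, -0.6, -0.4]
gripper_width: 0.0502
grip_force: 0.0
```

Emit:
{"op": "step_arm", "data": {"rows": [{"grip": 5, "tx": -0.1, "ty": 0.1, "tz": 0, "ax": 0, "ay": 0, "az": 0}, {"grip": 5, "tx": 0, "ty": 0, "tz": -2, "ax": 0, "ay": 0, "az": 0}, {"grip": 5, "tx": 0, "ty": 0, "tz": -2, "ax": 0, "ay": 0, "az": 0}, {"grip": 5, "tx": 0, "ty": 0, "tz": -2, "ax": 0, "ay": 0, "az": 0}, {"grip": 5, "tx": 0, "ty": 0, "tz": -2, "ax": 0, "ay": 0, "az": 0}, {"grip": 5, "tx": 0, "ty": 0, "tz": 0, "ax": 0, "ay": 0, "az": 0}, {"grip": 1.2, "tx": 0, "ty": 0, "tz": 0, "ax": 0, "ay": 0, "az": 0}, {"grip": 1.2, "tx": 0, "ty": 0, "tz": 0, "ax": 0, "ay": 0, "az": 0}, {"grip": 1.2, "tx": 0, "ty": 0, "tz": 0, "ax": 0, "ay": 0, "az": 0}, {"grip": 1.2, "tx": 0, "ty": 0, "tz": 0, "ax": 0, "ay": 0, "az": 0}], "newtons": 30}}

```text
clock: 2.6
tcp_pos: [0.5009, -0.0013, 0.0557]
eef_rot: [[0.953, 0.303, 0.001], [0.303, -0.953, -0.0], [0.001, 0.001, -1.0]]
force: [-1.7, 1.9, 6.3]
gripper_width: 0.0156
grip_force: 29.4
```

Run:
```python
from h import *
t=optics.read_camera("top");s=optics.read_camera("scene")
a=cv2.resize(t[225:345,160:320],None,fx=4,fy=4)[:,:,::-1];b=cv2.resize(s[60:210,170:330],None,fx=4,fy=4)[:,:,::-1]
cv2.imwrite("pics/d.png",np.hstack([cv2.resize(a,(400,300)),cv2.resize(b,(400,375))[:300]]))
o=ctrl.observe();print(o["tcp_pos"],o["force"],o["gripper_width"],o["joint_positions"])
```

```text
[ 0.50094637 -0.00128807  0.05574809] [-1.32929594  1.48798603  6.89562299] 0.01578207089240778 [-9.55337397e-02  4.94917194e-01  1.90154496e+00  1.21253027e-05
  7.43735341e-01  1.16734542e+00]
```

View pics/d.png

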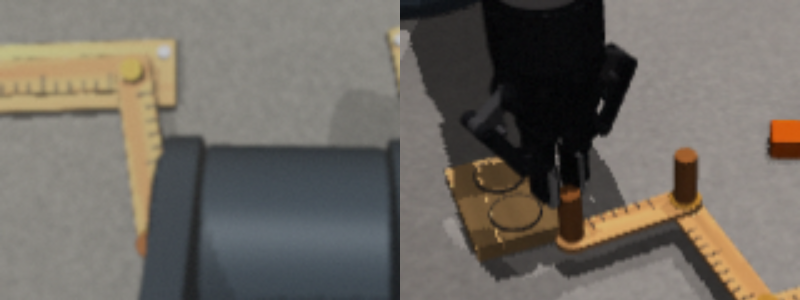

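The gripper stopped a few mm short, so only the pad edges caught the end knob and it was squeezed slightly toward +x. I'll open, advance along the pad direction and grip it again.

Emit:
{"op": "step_arm", "data": {"rows": [{"grip": 5, "tx": 0, "ty": 0, "tz": 0, "ax": 0, "ay": 0, "az": 0}, {"grip": 5, "tx": 0, "ty": 0, "tz": 0, "ax": 0, "ay": 0, "az": 0}, {"grip": 5, "tx": 0, "ty": 0, "tz": 0, "ax": 0, "ay": 0, "az": 0}, {"grip": 5, "tx": 0.5, "ty": 0.2, "tz": 0, "ax": 0, "ay": 0, "az": 0}, {"grip": 5, "tx": 0.5, "ty": 0.2, "tz": 0, "ax": 0, "ay": 0, "az": 0}, {"grip": 5, "tx": 0.5, "ty": 0.2, "tz": 0, "ax": 0, "ay": 0, "az": 0}, {"grip": 5, "tx": 0, "ty": 0, "tz": 0, "ax": 0, "ay": 0, "az": 0}, {"grip": 5, "tx": 0, "ty": 0, "tz": 0, "ax": 0, "ay": 0, "az": 0}, {"grip": 5, "tx": 0, "ty": 0, "tz": 0, "ax": 0, "ay": 0, "az": 0}, {"grip": 5, "tx": 0, "ty": 0, "tz": 0, "ax": 0, "ay": 0, "az": 0}]}}

```text
clock: 3.95
tcp_pos: [0.5154, 0.0047, 0.0551]
eef_rot: [[0.953, 0.303, -0.0], [0.303, -0.953, -0.0], [-0.0, -0.0, -1.0]]
force: [-0.0, 0.2, 0.7]
gripper_width: 0.0497
grip_force: 0.0
```

Run:
```python
from h import *
s=optics.read_camera("scene")
b=cv2.resize(s[80:180,200:320],None,fx=5,fy=5)[:,:,::-1]
cv2.imwrite("pics/e.png",b)
o=ctrl.observe();print(o["tcp_pos"],o["force"],o["gripper_width"])
```

```text
[0.51536434 0.00468279 0.05502546] [-0.54342658  0.85032585  0.62216815] 0.05007629601396626
```

View pics/e.png

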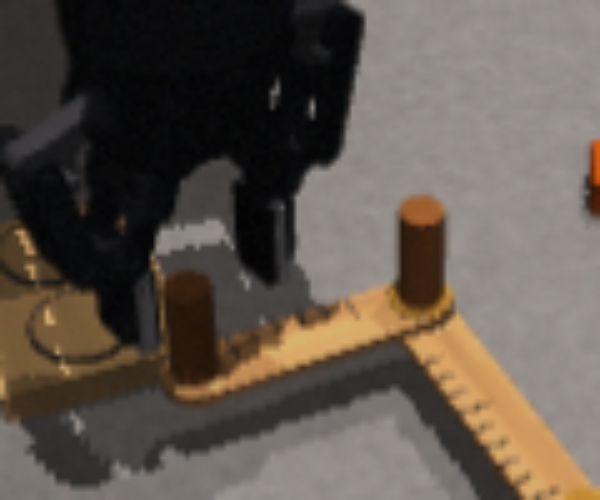

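The end knob's top is at scene pixel (237.9,136.2) and it stands near the left finger. The middle knob's top is at (284.3,121.4), so it has shifted slightly too.

Run:
```python
from h import *
c=np.array([.0008,-.0028,0]) # scene->averaged correction
print("end",onz("scene",237.7,136.1,.082)+c*[0,1,1]*.8,"mid",onz("scene",284.1,121.3,.082)+c)
```

```text
end [0.5104  0.00136 0.082  ] mid [0.5053 0.0941 0.082 ]
```

Emit:
{"op": "step_arm", "data": {"rows": [{"grip": 5, "tx": -0.4, "ty": -0.3, "tz": 0, "ax": 0, "ay": 0, "az": 0}, {"grip": 5, "tx": 0, "ty": 0, "tz": 0, "ax": 0, "ay": 0, "az": 0}, {"grip": 5, "tx": 0, "ty": 0, "tz": 0, "ax": 0, "ay": 0, "az": 0}, {"grip": 3, "tx": 0, "ty": 0, "tz": 0, "ax": 0, "ay": 0, "az": 0}, {"grip": 3, "tx": 0, "ty": 0, "tz": 0, "ax": 0, "ay": 0, "az": 0}, {"grip": 1.2, "tx": 0, "ty": 0, "tz": 0, "ax": 0, "ay": 0, "az": 0}, {"grip": 1.2, "tx": 0, "ty": 0, "tz": 0, "ax": 0, "ay": 0, "az": 0}, {"grip": 1.2, "tx": 0, "ty": 0, "tz": 0, "ax": 0, "ay": 0, "az": 0}, {"grip": 1.2, "tx": 0, "ty": 0, "tz": 0, "ax": 0, "ay": 0, "az": 0}, {"grip": 1.2, "tx": 0, "ty": 0, "tz": 0, "ax": 0, "ay": 0, "az": 0}]}}

```text
clock: 5.25
tcp_pos: [0.5114, 0.0018, 0.055]
eef_rot: [[0.953, 0.303, 0.0], [0.303, -0.953, 0.0], [0.0, -0.0, -1.0]]
force: [0.8, 1.6, 1.8]
gripper_width: 0.0161
grip_force: 29.2
```

Emit:
{"op": "step_arm", "data": {"rows": [{"grip": 1.2, "tx": 0.75, "ty": 0.1, "tz": 0, "ax": 0, "ay": 0, "az": 0}, {"grip": 1.2, "tx": 0.74, "ty": 0.13, "tz": 0, "ax": 0, "ay": 0, "az": 0}, {"grip": 1.2, "tx": 0.73, "ty": 0.2, "tz": 0, "ax": 0, "ay": 0, "az": 0}, {"grip": 1.2, "tx": 0.7, "ty": 0.26, "tz": 0, "ax": 0, "ay": 0, "az": 0}, {"grip": 1.2, "tx": 0.69, "ty": 0.31, "tz": 0, "ax": 0, "ay": 0, "az": 0}, {"grip": 1.2, "tx": 0.65, "ty": 0.37, "tz": 0, "ax": 0, "ay": 0, "az": 0}, {"grip": 1.2, "tx": 0.62, "ty": 0.42, "tz": 0, "ax": 0, "ay": 0, "az": 0}, {"grip": 1.2, "tx": 0.59, "ty": 0.47, "tz": 0, "ax": 0, "ay": 0, "az": 0}, {"grip": 1.2, "tx": 0.55, "ty": 0.51, "tz": 0, "ax": 0, "ay": 0, "az": 0}, {"grip": 1.2, "tx": 0.51, "ty": 0.55, "tz": 0, "ax": 0, "ay": 0, "az": 0}]}}

```text
clock: 6.5
tcp_pos: [0.5773, 0.0352, 0.0551]
eef_rot: [[0.953, 0.303, 0.0], [0.303, -0.953, -0.0], [0.0, 0.0, -1.0]]
force: [-0.4, -0.7, 3.3]
gripper_width: 0.016
grip_force: 29.4
```

Run:
```python
from h import *
s=optics.read_camera("scene");t=optics.read_camera("top")
cv2.imwrite("pics/f.png",np.hstack([cv2.resize(s[70:210,195:335],(400,400)),cv2.resize(t[225:345,180:300],(400,400))])[:,:,::-1])
o=ctrl.observe();print(o["tcp_pos"],o["force"],o["gripper_width"])
```

```text
[0.57746586 0.03550515 0.0551221 ] [ 1.25709614 -0.81347106  2.91726395] 0.016071340547340496
```

View pics/f.png

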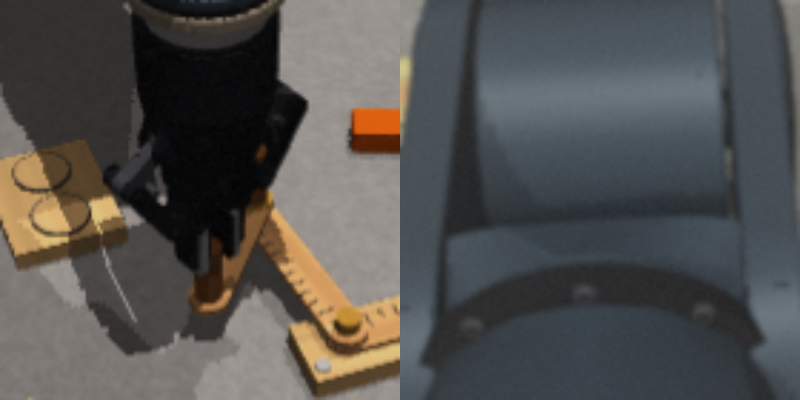

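The end leaf is following: the knob is in the grip and the leaf is about half folded. I'll continue along the arc.

Emit:
{"op": "step_arm", "data": {"rows": [{"grip": 1.2, "tx": 0.45, "ty": 0.6, "tz": 0, "ax": 0, "ay": 0, "az": 0}, {"grip": 1.2, "tx": 0.4, "ty": 0.64, "tz": 0, "ax": 0, "ay": 0, "az": 0}, {"grip": 1.2, "tx": 0.35, "ty": 0.67, "tz": 0, "ax": 0, "ay": 0, "az": 0}, {"grip": 1.2, "tx": 0.29, "ty": 0.69, "tz": 0, "ax": 0, "ay": 0, "az": 0}, {"grip": 1.2, "tx": 0.23, "ty": 0.71, "tz": 0, "ax": 0, "ay": 0, "az": 0}, {"grip": 1.2, "tx": 0.18, "ty": 0.73, "tz": 0, "ax": 0, "ay": 0, "az": 0}, {"grip": 1.2, "tx": 0.12, "ty": 0.74, "tz": 0, "ax": 0, "ay": 0, "az": 0}, {"grip": 1.2, "tx": 0.06, "ty": 0.75, "tz": 0, "ax": 0, "ay": 0, "az": 0}, {"grip": 1.2, "tx": 0, "ty": 0.7, "tz": 0, "ax": 0, "ay": 0, "az": 0}, {"grip": 1.2, "tx": -0.04, "ty": 0.65, "tz": 0, "ax": 0, "ay": 0, "az": 0}]}}

```text
clock: 7.85
tcp_pos: [0.5987, 0.1045, 0.0555]
eef_rot: [[0.953, 0.303, 0.004], [0.303, -0.953, 0.001], [0.004, 0.001, -1.0]]
force: [8.7, -0.2, 0.5]
gripper_width: 0.016
grip_force: 29.2
```

Emit:
{"op": "step_arm", "data": {"rows": [{"grip": 5, "tx": 0, "ty": 0, "tz": 0, "ax": 0, "ay": 0, "az": 0}, {"grip": 5, "tx": 0, "ty": 0, "tz": 0, "ax": 0, "ay": 0, "az": 0}, {"grip": 5, "tx": 0, "ty": 0, "tz": 0, "ax": 0, "ay": 0, "az": 0}, {"grip": 5, "tx": 0, "ty": 0, "tz": 2.5, "ax": 0, "ay": 0, "az": 0}, {"grip": 5, "tx": 0, "ty": 0, "tz": 2.5, "ax": 0, "ay": 0, "az": 0}, {"grip": 5, "tx": 0, "ty": 0, "tz": 3, "ax": 0, "ay": 0, "az": 0}, {"grip": 5, "tx": -3, "ty": -4, "tz": 1, "ax": 0, "ay": 0, "az": 0}, {"grip": 5, "tx": -3, "ty": -5, "tz": 1, "ax": 0, "ay": 0, "az": 0}, {"grip": 5, "tx": -3, "ty": -5, "tz": 0, "ax": 0, "ay": 0, "az": 0}, {"grip": 5, "tx": 0, "ty": -5, "tz": 0, "ax": 0, "ay": 0, "az": 0}]}}

```text
clock: 9.1
tcp_pos: [0.5052, -0.0874, 0.1553]
eef_rot: [[0.953, 0.303, -0.001], [0.303, -0.953, 0.0], [-0.001, -0.001, -1.0]]
force: [1.3, -0.5, 0.3]
gripper_width: 0.0498
grip_force: 0.0
```

Run:
```python
from h import *
s=optics.read_camera("scene");t=optics.read_camera("top")
cv2.imwrite("pics/g.png",np.hstack([cv2.resize(s[90:210,240:360],(400,400)),cv2.resize(t[235:335,160:260],(400,400))])[:,:,::-1])
o=ctrl.observe();print(o["tcp_pos"],o["force"],o["gripper_width"])
```

```text
[ 0.50667237 -0.08985672  0.15524673] [ 0.18448993 -0.07251175  0.29371015] 0.05010960367549373
```

View pics/g.png

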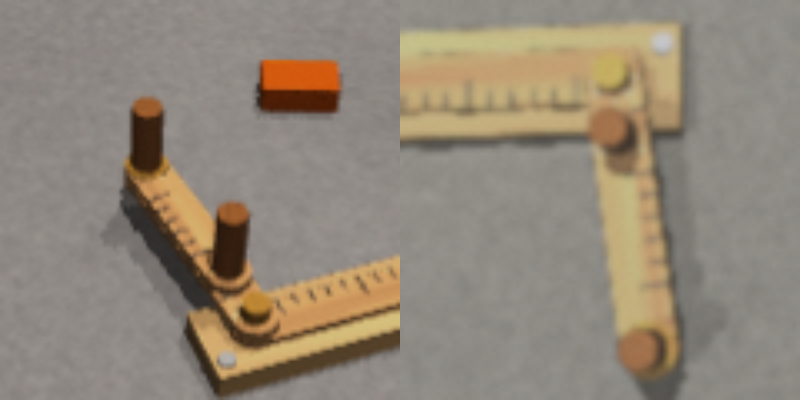

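The end leaf lies folded over the middle leaf, and the middle leaf is still open. The middle knob's top is at top pixel (219.6,322.1) and scene pixel (284.1,121.5). The end knob is at (212.4,266.6).

Run:
```python
from h import *
a=(onz("top",219.6,322.1,.082)+onz("scene",284.1,121.5,.082))/2
b=(onz("top",212.4,266.6,.082)+onz("scene",309.6,153.2,.082))/2
h=np.array([.628,.1065,.082]);A=lambda v:np.arctan2(v[1],v[0])
print(a,b,np.linalg.norm(a-h),np.linalg.norm(a-b),"end",A(h-a)-A(b-a),"mid",A(h-a)+np.pi-1.524)
```

```text
[0.50485 0.09465 0.082  ] [0.5988  0.10255 0.082  ] 0.12371881425231974 0.09428155970283901 end 0.012038841146919957 mid 1.7135214272691925
```

Emit:
{"op": "step_arm", "data": {"rows": [{"grip": 5, "tx": -0.2, "ty": 3.7, "tz": 0, "ax": 0, "ay": 0, "az": 0}, {"grip": 5, "tx": 0, "ty": 3.7, "tz": 0, "ax": 0, "ay": 0, "az": 0}, {"grip": 5, "tx": 0, "ty": 3.7, "tz": 0, "ax": 0, "ay": 0, "az": 0}, {"grip": 5, "tx": 0, "ty": 3.7, "tz": 0, "ax": 0, "ay": 0, "az": 0}, {"grip": 5, "tx": 0, "ty": 3.7, "tz": 0, "ax": 0, "ay": 0, "az": 0}, {"grip": 5, "tx": 0, "ty": 0, "tz": -1.5, "ax": 0, "ay": 0, "az": 0}, {"grip": 5, "tx": 0, "ty": 0, "tz": -2, "ax": 0, "ay": 0, "az": 0}, {"grip": 5, "tx": 0, "ty": 0, "tz": 0, "ax": 0, "ay": 0, "az": 0}, {"grip": 5, "tx": 0, "ty": 0, "tz": 0, "ax": 0, "ay": 0, "az": 0}, {"grip": 5, "tx": 0, "ty": 0, "tz": 0, "ax": 0, "ay": 0, "az": 0}]}}

```text
clock: 10.45
tcp_pos: [0.5055, 0.0986, 0.1206]
eef_rot: [[0.953, 0.303, 0.001], [0.303, -0.953, 0.0], [0.001, 0.0, -1.0]]
force: [0.0, 0.6, -0.3]
gripper_width: 0.0496
grip_force: 0.0
```

Small correction of -0.4 cm in y, then down 6.5 cm and close.

Emit:
{"op": "step_arm", "data": {"rows": [{"grip": 5, "tx": 0, "ty": -0.4, "tz": 0, "ax": 0, "ay": 0, "az": 0}, {"grip": 5, "tx": 0, "ty": 0, "tz": -2, "ax": 0, "ay": 0, "az": 0}, {"grip": 5, "tx": 0, "ty": 0, "tz": -2, "ax": 0, "ay": 0, "az": 0}, {"grip": 5, "tx": 0, "ty": 0, "tz": -2, "ax": 0, "ay": 0, "az": 0}, {"grip": 5, "tx": 0, "ty": 0, "tz": -0.5, "ax": 0, "ay": 0, "az": 0}, {"grip": 3, "tx": 0, "ty": 0, "tz": 0, "ax": 0, "ay": 0, "az": 0}, {"grip": 1.2, "tx": 0, "ty": 0, "tz": 0, "ax": 0, "ay": 0, "az": 0}, {"grip": 1.2, "tx": 0, "ty": 0, "tz": 0, "ax": 0, "ay": 0, "az": 0}, {"grip": 1.2, "tx": 0, "ty": 0, "tz": 0, "ax": 0, "ay": 0, "az": 0}, {"grip": 1.2, "tx": 0, "ty": 0, "tz": 0, "ax": 0, "ay": 0, "az": 0}], "newtons": 40}}

```text
clock: 11.7
tcp_pos: [0.5055, 0.0949, 0.0558]
eef_rot: [[0.953, 0.303, 0.001], [0.303, -0.953, 0.0], [0.001, 0.0, -1.0]]
force: [-2.1, 1.3, 6.7]
gripper_width: 0.0156
grip_force: 39.1
```

```bash
python3 -c "
import numpy as np
a=np.linspace(3.236,1.554,21);p=12.4*np.c_[np.cos(a),np.sin(a)]
print(np.diff(p,axis=0).round(2).tolist())"
```

```text
[[-0.05, 1.04], [0.03, 1.04], [0.12, 1.04], [0.21, 1.02], [0.29, 1.0], [0.38, 0.97], [0.46, 0.94], [0.53, 0.9], [0.61, 0.85], [0.68, 0.79], [0.74, 0.73], [0.8, 0.67], [0.85, 0.6], [0.9, 0.53], [0.94, 0.45], [0.98, 0.37], [1.0, 0.29], [1.02, 0.2], [1.04, 0.11], [1.04, 0.03]]
```

Emit:
{"op": "step_arm", "data": {"rows": [{"grip": 1.2, "tx": -0.05, "ty": 1.04, "tz": 0, "ax": 0, "ay": 0, "az": 0}, {"grip": 1.2, "tx": 0.03, "ty": 1.04, "tz": 0, "ax": 0, "ay": 0, "az": 0}, {"grip": 1.2, "tx": 0.12, "ty": 1.04, "tz": 0, "ax": 0, "ay": 0, "az": 0}, {"grip": 1.2, "tx": 0.21, "ty": 1.02, "tz": 0, "ax": 0, "ay": 0, "az": 0}, {"grip": 1.2, "tx": 0.29, "ty": 1.0, "tz": 0, "ax": 0, "ay": 0, "az": 0}, {"grip": 1.2, "tx": 0.38, "ty": 0.97, "tz": 0, "ax": 0, "ay": 0, "az": 0}, {"grip": 1.2, "tx": 0.46, "ty": 0.94, "tz": 0, "ax": 0, "ay": 0, "az": 0}, {"grip": 1.2, "tx": 0.53, "ty": 0.9, "tz": 0, "ax": 0, "ay": 0, "az": 0}, {"grip": 1.2, "tx": 0, "ty": 0, "tz": 0, "ax": 0, "ay": 0, "az": 0}, {"grip": 1.2, "tx": 0, "ty": 0, "tz": 0, "ax": 0, "ay": 0, "az": 0}]}}

```text
clock: 12.95
tcp_pos: [0.5248, 0.175, 0.0559]
eef_rot: [[0.953, 0.303, 0.0], [0.303, -0.953, 0.001], [0.001, -0.001, -1.0]]
force: [-4.3, 4.7, 6.7]
gripper_width: 0.0157
grip_force: 39.3
```

Run:
```python
from h import *
s=optics.read_camera("scene")
cv2.imwrite("pics/i.png",cv2.resize(s[70:210,230:400],None,fx=3.5,fy=3.5)[:,:,::-1])
o=ctrl.observe();print(o["tcp_pos"],o["force"],o["gripper_width"])
```

```text
[0.52482362 0.17497009 0.0558728 ] [-5.17090168  4.83966173  7.72721667] 0.015868028132171398
```

View pics/i.png

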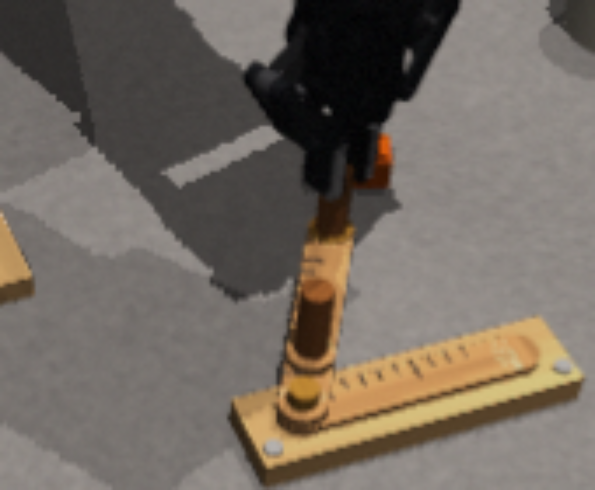

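The middle leaf is swinging and the end leaf is still folded, with its knob in line between the brass hinge and the gripper. I'll carry on.

Emit:
{"op": "step_arm", "data": {"rows": [{"grip": 1.2, "tx": 0.61, "ty": 0.85, "tz": 0, "ax": 0, "ay": 0, "az": 0}, {"grip": 1.2, "tx": 0.68, "ty": 0.79, "tz": 0, "ax": 0, "ay": 0, "az": 0}, {"grip": 1.2, "tx": 0.74, "ty": 0.73, "tz": 0, "ax": 0, "ay": 0, "az": 0}, {"grip": 1.2, "tx": 0.8, "ty": 0.67, "tz": 0, "ax": 0, "ay": 0, "az": 0}, {"grip": 1.2, "tx": 0.85, "ty": 0.6, "tz": 0, "ax": 0, "ay": 0, "az": 0}, {"grip": 1.2, "tx": 0.9, "ty": 0.53, "tz": 0, "ax": 0, "ay": 0, "az": 0}, {"grip": 1.2, "tx": 0.94, "ty": 0.45, "tz": 0, "ax": 0, "ay": 0, "az": 0}, {"grip": 1.2, "tx": 0.98, "ty": 0.37, "tz": 0, "ax": 0, "ay": 0, "az": 0}, {"grip": 1.2, "tx": 1.0, "ty": 0.29, "tz": 0, "ax": 0, "ay": 0, "az": 0}, {"grip": 1.2, "tx": 1.02, "ty": 0.2, "tz": 0, "ax": 0, "ay": 0, "az": 0}]}}

```text
clock: 14.25
tcp_pos: [0.61, 0.2307, 0.056]
eef_rot: [[0.953, 0.303, 0.0], [0.303, -0.953, 0.002], [0.001, -0.002, -1.0]]
force: [-5.0, 7.6, 5.7]
gripper_width: 0.0155
grip_force: 39.2
```

Emit:
{"op": "step_arm", "data": {"rows": [{"grip": 1.2, "tx": 1.04, "ty": 0.11, "tz": 0, "ax": 0, "ay": 0, "az": 0}, {"grip": 1.2, "tx": 1.04, "ty": 0.03, "tz": 0, "ax": 0, "ay": 0, "az": 0}, {"grip": 1.2, "tx": 0, "ty": 0, "tz": 0, "ax": 0, "ay": 0, "az": 0}, {"grip": 1.2, "tx": 0, "ty": 0, "tz": 0, "ax": 0, "ay": 0, "az": 0}, {"grip": 1.2, "tx": 0, "ty": 0, "tz": 0, "ax": 0, "ay": 0, "az": 0}, {"grip": 1.2, "tx": 0, "ty": 0, "tz": 0, "ax": 0, "ay": 0, "az": 0}, {"grip": 1.2, "tx": 0, "ty": 0, "tz": 0, "ax": 0, "ay": 0, "az": 0}, {"grip": 1.2, "tx": 0, "ty": 0, "tz": 0, "ax": 0, "ay": 0, "az": 0}, {"grip": 1.2, "tx": 0, "ty": 0, "tz": 0, "ax": 0, "ay": 0, "az": 0}, {"grip": 1.2, "tx": 0, "ty": 0, "tz": 0, "ax": 0, "ay": 0, "az": 0}]}}

```text
clock: 15.5
tcp_pos: [0.6318, 0.2321, 0.0562]
eef_rot: [[0.953, 0.303, 0.003], [0.303, -0.953, 0.003], [0.004, -0.002, -1.0]]
force: [1.7, 8.3, 2.7]
gripper_width: 0.0153
grip_force: 39.0
```

Emit:
{"op": "step_arm", "data": {"rows": [{"grip": 4.5, "tx": 0, "ty": 0, "tz": 0, "ax": 0, "ay": 0, "az": 0}, {"grip": 4.5, "tx": 0, "ty": 0, "tz": 0, "ax": 0, "ay": 0, "az": 0}, {"grip": 4.5, "tx": 0, "ty": 0, "tz": 0, "ax": 0, "ay": 0, "az": 0}, {"grip": 4.5, "tx": 0, "ty": 0, "tz": 2.5, "ax": 0, "ay": 0, "az": 0}, {"grip": 4.5, "tx": 0, "ty": 0, "tz": 2.5, "ax": 0, "ay": 0, "az": 0}, {"grip": 4.5, "tx": 0, "ty": 0, "tz": 4, "ax": 0, "ay": 0, "az": 0}, {"grip": 4.5, "tx": -3, "ty": -3, "tz": 3, "ax": 0, "ay": 0, "az": 0}, {"grip": 4.5, "tx": -4, "ty": -4, "tz": 0, "ax": 0, "ay": 0, "az": 0}, {"grip": 4.5, "tx": -4, "ty": -4, "tz": 0, "ax": 0, "ay": 0, "az": 0}, {"grip": 4.5, "tx": -4, "ty": -4, "tz": 0, "ax": 0, "ay": 0, "az": 0}]}}

```text
clock: 16.75
tcp_pos: [0.4794, 0.0792, 0.1751]
eef_rot: [[0.953, 0.303, 0.0], [0.303, -0.953, -0.0], [0.0, 0.0, -1.0]]
force: [2.2, 0.4, 0.4]
gripper_width: 0.0454
grip_force: 0.0
```

Emit:
{"op": "step_arm", "data": {"rows": [{"grip": 4.5, "tx": 0, "ty": -4, "tz": 0, "ax": 0, "ay": 0, "az": 0}, {"grip": 4.5, "tx": 0, "ty": -4, "tz": 0, "ax": 0, "ay": 0, "az": 0}, {"grip": 4.5, "tx": 0, "ty": -4, "tz": 0, "ax": 0, "ay": 0, "az": 0}, {"grip": 4.5, "tx": 0, "ty": -4, "tz": 0, "ax": 0, "ay": 0, "az": 0}, {"grip": 4.5, "tx": 0, "ty": 0, "tz": 0, "ax": 0, "ay": 0, "az": 0}, {"grip": 4.5, "tx": 0, "ty": 0, "tz": 0, "ax": 0, "ay": 0, "az": 0}, {"grip": 4.5, "tx": 0, "ty": 0, "tz": 0, "ax": 0, "ay": 0, "az": 0}, {"grip": 4.5, "tx": 0, "ty": 0, "tz": 0, "ax": 0, "ay": 0, "az": 0}, {"grip": 4.5, "tx": 0, "ty": 0, "tz": 0, "ax": 0, "ay": 0, "az": 0}, {"grip": 4.5, "tx": 0, "ty": 0, "tz": 0, "ax": 0, "ay": 0, "az": 0}]}}

```text
clock: 18.0
tcp_pos: [0.4809, -0.0794, 0.175]
eef_rot: [[0.953, 0.303, 0.0], [0.303, -0.953, 0.0], [0.0, 0.0, -1.0]]
force: [0.4, 0.2, -0.4]
gripper_width: 0.0451
grip_force: 0.0
```

Run:
```python
from h import *
s=optics.read_camera("scene");t=optics.read_camera("top")
cv2.imwrite("pics/j.png",np.hstack([cv2.resize(s[100:220,290:410],(400,400)),cv2.resize(t[200:300,130:230],(400,400))])[:,:,::-1])
```

```text
(no output)
```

View pics/j.png

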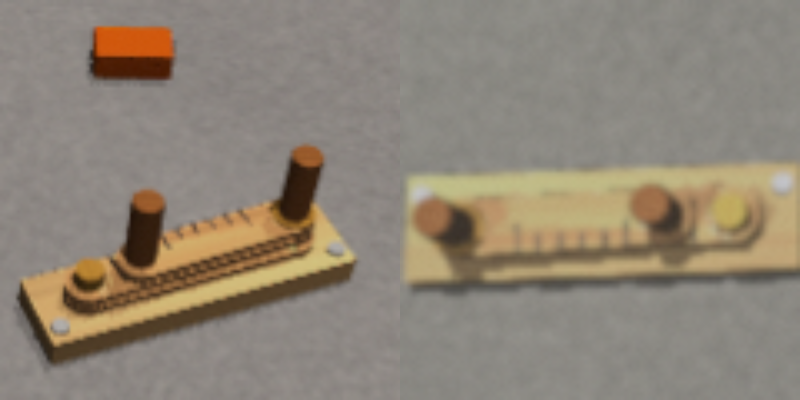

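All three leaves now lie stacked: the knobs at top-crop pixels (434,216) and (655,206) are in line with the hinge at (731,211). The gripper is clear, so I'm handing the job in.

```bash
python3 -c "
from station import ctrl
print(ctrl.job_done())"
```

```text
the job is handed in; nothing more can be done
None
```

The long rule is folded in the required order (end leaf first, then both over the fixed leaf), the short rule was not touched, and I handed the job in at about 18 s; no verdict was returned.

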